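# Load a shock reservoir into the tilted V-block bleeding cradle and clamp it

### The arm

A 6-joint arm with a two-finger parallel gripper is mounted at the origin on the work surface. World frame = base frame: x ahead of the robot, y to its left, z up, the work surface at z = 0. Lengths are in m, angles in rad, forces in N, time in s.
With the tool pointing down it reaches from about 0.35 to 0.775 m from the base axis. Payload 7.3 kg.
Tool frame: the origin (TCP) lies at the very end of the fingers, on their centre line; the grasp point (between the pads) lies 19 mm behind it (robot.pinch_z is the distance from the TCP to the grasp point, in m); z points along the fingers, y is the line along which they close (so a half turn about z gives the same grasp; the last joint's range is limited). The gripper opens to 92 mm and grips with 3 to 60 N. Pads are 19 mm wide; open, the fingers measure 130 mm over their backs; the gripper's body (75 mm by 190 mm) begins 47 mm behind the grasp point.
Start: joints at [1.168, 0.342, 1.524, -0, 1.275, -0.146], TCP at [0.133, 0.508, 0.227] pointing down, gripper open.
Joint ranges: [-2.53, 2.53], [-0.77, 2.02], [0.04, 2.7], [-1, 4.14], [0.28, 2.66], [-3.11, 3.11]. Speed limits (rad/s): [2.57, 2.57, 3.14, 3.14, 3.14, 3.14].

### API

Orientations are given as [roll, pitch, yaw] about the fixed x, y, z axes, in that order (R = Rz(yaw) Ry(pitch) Rx(roll)).
In Python, from cell import robot gives the robot as it stands.
- The arm moves only by the tool move_arm, never from a script. Its argument "motion" is a list of rows, each a list of 6 numbers: the shift along the tool's x, y, z in units of 0.1 m (1.0 is 0.1 m), then the turn, a rotation vector about the tool's x, y, z in units of pi rad (1.0 is pi rad). In form: [[dx, dy, dz, rx, ry, rz], ...]. A call has 1 to 12 rows; each row is the pose to reach, as a shift and turn from the pose commanded when the call began, along the tool's axes at that moment, turning the shorter way round; what a row does not reach only later rows make up. A row lasts 1/8 s, in which the tool goes at most 62.5 mm and 10.7 degrees, less where a joint would pass 70% of its speed; a pose out of reach is approached as far as the arm can. A call with a number of a shift or a turn outside -1 to 1 is refused whole. A call with a gripper value outside its range is refused whole. "fingers" is the opening, from -1 (shut) to 1 (fully open), set as the call begins (left out, the last holds). The fingers move at their own pace and stop on an object; "newtons" is the grip in N (left out, the last holds). Time passes only in rows, so rows that repeat a pose let the fingers close. It gives the time, the measured TCP pose, the force, the opening and the grip force at its end, in the units of the state.
- robot.observe(): the state, without advancing time (a new reading comes with each control period).
- robot.read_camera(name): name is "scene" or "top" or "wrist"; returns a dict with "image" (400x640x3 uint8, red, green, blue), "range_z" (400x640 float32, m along the optical axis (not along the pixel's ray), 0 where there is no reading), "vfov" (degrees; the focal length in pixels is half the picture's height over the tangent of half this angle, whatever the lens; pixels are square), "cx", "cy" (the principal point, pixels), "k1" (the pictures are not rectified: a ray, as slopes to the right and down, at radius r is drawn at 1 + k1 r^2 times it, then the intrinsics apply), "extrinsics" (4x4, takes a point from camera to world coordinates); the wrist camera has in their place "hand_eye" (4x4, takes a point from camera to tool coordinates, whose origin is the TCP and whose axes are the flange's). Camera axes: x right, y up, looking along -z (the intrinsics and any distortion apply to the point x, -y, -z); pixel columns grow to the right and rows downward; lengths in m; the calibration is good to about 2 mm. A picture is of the moment at which its call begins: read the wrist's pose just before it.
- robot.hand_in(): hands the job in; it is judged then, once.
The state is a dict: "time": time; "qpos": joint angles; "qvel": joint speeds; "joint_efforts": joint torques, N m; "tool_pos": TCP position; "tool_rot": TCP orientation; "contact_force": force on the tool from outside, world axes, zero at the start; "torque": the same for the moment, N m; "opening": finger opening in m; "grip_force": force on a finger pad.
Only numpy, scipy, OpenCV 4.12 (cv2) and the standard library are available. Lean on these libraries where they do the work, as an engineer would, in place of code of your own. Each camera call takes 0.05 s, during which the arm holds its last target. There are 200 camera calls.

### The job

Load the shock-absorber reservoir (the fat aluminium cylinder with a slim valve on one end) into the tilted V-block cradle ready for bleeding: lower it gently into the two V-blocks with its valve end uphill, and slide it down the Vs until its flat foot presses lightly but definitely against the end stop. Only then swing the toggle clamp's handle all the way over and down until it locks with the pad holding the reservoir. Do not drop the reservoir or ram it against the stop, and leave the spindle, bottle, spanner and bowl where they are.

Things in the scene. Friction and masses are not known exactly. Their poses are not given: they have to be found in the camera images.
- reservoir: Loose plain aluminium cylinder, 44 mm diameter, 176 mm long, about 0.6 kg (varies): one end a flat foot, the other a stepped dark cap (32 mm diameter, 8 mm long) with a slim valve (12 mm diameter, 14 mm long). Origin on its axis, midway along the 176 mm; its x axis runs along the cylinder from foot to valve. It starts lying level on the wooden rest rest_a.
- reservoir_foot (a point): Centre of the reservoir's flat foot face (88 mm from its origin along its -x).
- reservoir_valve (a point): Tip of the reservoir's valve (110 mm from its origin along its +x).
- rest_a: Fixed low wooden rest, 150 x 84 mm, under the reservoir. Two V-notched saddles (28 mm long, 72 wide, 42 high) stand 88 mm apart on a 12 mm board; between them the reservoir is free on both sides and underneath (33 mm from its axis down to the board). Origin: centre of the underside; its x runs along the notches; the reservoir's axis lies 45 mm above the bench.
- cradle: Fixed tilted steel table, 260 x 120 mm, on a grey stand; slopes 25 degrees, its end nearer the robot low. Origin: centre of its top face, 86 mm above the bench. x runs uphill along the Vs, y to the left across them, z square out of the table. Seated in the two V-blocks (v_lower, v_upper), the reservoir's axis is at y = 0, z = 45 mm; friction mostly keeps it from sliding down by itself.
- v_lower (a point): On the V line at the seated axis height (45 mm above the table), middle of the lower V-block, at x = -62 mm on the cradle. Each dark V-block has a 90-degree V and is 28 mm long in x, 72 wide, 42 high, V root 14 mm above the table. Between the two blocks is a free gap of 96 mm for fingers, open down to the table.
- v_upper (a point): The same point of the upper V-block, at x = +62 mm on the cradle; the clamp stands to the right of this block (cradle y -66 to -130 mm).
- foot_stop: Small steel end stop across the low end of the Vs: an upright plate 44 mm wide with a domed button (24 mm diameter, standing 5 mm proud) that the middle of the reservoir's foot meets. Locked, but set differently each time: 100 to 82 mm downhill of the cradle's origin. Origin: the top of the dome, on the line of the seated axis; axes as the cradle's, the button looks to +x.
- clamp_arm: Aluminium arm of the toggle clamp, moved by the handle. Origin: its pivot, at (62, -78, 86) mm on the cradle; turns about the cradle's x. Open, it stands up leaning a little outwards (tip 170 mm above the table, pad pointing 30 mm towards the Vs); closed, its domed, rubber pad presses with about 10 N on top of the reservoir over the upper V-block. While loading keep the gripper downhill of it.
- clamp_handle (a joint): Turn of the clamp handle, rad: 0 open (standing up, as at the start), 1.31 fully closed (lying out to the right, parallel to the table). Pivot at (62, -110, 80) mm on the cradle; at value q it points along (0, -cos(1.31-q), sin(1.31-q)) in the cradle's frame. Push it outwards and down from the side of the Vs; needs only a few newtons, goes over centre at 1.25, then stays locked.
- handle_grip (a point): Point on the axis of the handle's round black grip (20 mm diameter), 112 mm from the pivot; the grip ends 136 mm from the pivot and, open, stands 305 mm above the bench: carry the reservoir over or round it.
- spindle: Bystander: loose steel wheel spindle, 25 mm diameter, 192 mm long with a hexagon head, lying on the other wooden rest. Origin near its middle, on its axis.
- fluid_bottle: Bystander: grey plastic bottle standing on the bench, 58 mm diameter, 150 mm tall. Origin: centre of its underside.
- spanner: Bystander: open-ended spanner, 170 mm long, lying on the bench.
- parts_bowl: Bystander: small steel bowl, 90 mm diameter, 30 mm high, on the bench to the left of the cradle. Origin: centre of its underside.
Things that resemble listed ones, but are neither listed nor needed, are in the scene too. What is shaped like the reservoir but pink or turquoise is not meant.

How it is judged:
On the way:
1. with the clamp still open, the reservoir lies in both Vs, valve end uphill, and its foot presses on the end stop with at least 1.5 N for 0.2 s (angle between the x axis of reservoir and the x axis of cradle, either way round below 0.04 rad and y of reservoir in the frame of cradle between -0.0025 and 0.0025 m and z of reservoir in the frame of cradle between 0.042 and 0.0476 m and x of reservoir_valve in the frame of cradle above 0.05 m and x of reservoir_foot in the frame of foot_stop below 0.0025 m and contact force between reservoir and foot_stop above 1.5 N and value of joint clamp_handle below 0.4 rad), for 0.2 s.
At the end, for the whole second after the job is handed in: The reservoir lies let go and at rest in both Vs (axis within 2.5 mm and 0.04 rad; height -3/+2.5 mm), valve end uphill, foot within 2.5 mm of the end stop; the clamp handle is locked beyond 1.26 rad and its pad presses on the reservoir with over 5 N (angle between the x axis of reservoir and the x axis of cradle, either way round below 0.04 rad and y of reservoir in the frame of cradle between -0.0025 and 0.0025 m and z of reservoir in the frame of cradle between 0.042 and 0.0476 m and x of reservoir_valve in the frame of cradle above 0.05 m and x of reservoir_foot in the frame of foot_stop below 0.0025 m and value of joint clamp_handle above 1.26 rad and contact force between reservoir and clamp_arm above 5 N and linear speed of reservoir below 0.01 m/s); the robot touches nothing.
It fails at once if the reservoir is rammed against the end stop (over 50 N) (contact force between reservoir and foot_stop above 50 N).
It fails at once if the reservoir is dropped or knocked: it moves faster than 0.4 m/s while not held (linear speed of reservoir above 0.4 m/s and contact force between reservoir and the fingers below 0.2 N).
It fails at once if the spindle, bottle, spanner or bowl is disturbed (moved over 25 mm) (distance of any of spindle, fluid_bottle, spanner, parts_bowl from where it was at the start of the episode above 0.025 m).
It also fails if it takes over 69 s, if anything falls off the work surface, if the arm or the gripper's body presses on something with over 40 N, if the wrist force passes 120 N, or if a joint passes its speed limit or range.

## Working session

There is one attempt and no reset: what is moved stays moved. The work goes in short steps, Python scripts to look and compute and a tool call to move; the robot and the scene stay as the last step left them, time stands still between calls to the robot, and variables do not carry over. Pictures are saved under pics/ and viewed, at most 12 in all, crops included, and the job is handed in when it is done.

Besides the shell and the picture viewer there is one more tool, called after "Call:" by a JSON object that holds its "name" and its "arguments". move_arm: Moves the arm, as the interface text tells. Shifts and turns lie within -1 to 1; 1 stands for 0.1 m of shift or pi rad of turn. Its arguments: {"type":"object","properties":{"motion":{"type":"array"},"fingers":{"type":"number"},"newtons":{"type":"number"}},"required":["motion"]}

```bash
mkdir -p pics; ls
cat > h.py <<'E'
import numpy as np, cv2
from scipy.spatial.transform import Rotation as Ro
from cell import robot
def save(c,n): cv2.imwrite('pics/'+n,c['image'][:,:,::-1])
def cam(name):
    s=robot.observe(); c=robot.read_camera(name)
    if 'extrinsics' in c: T=np.array(c['extrinsics'])
    else: T=tcp(s)@np.array(c['hand_eye'])
    c['T']=T; c['f']=200/np.tan(np.radians(c['vfov'])/2); return c
def tcp(s):
    T=np.eye(4); T[:3,:3]=Ro.from_euler('xyz',s['tool_rot']).as_matrix(); T[:3,3]=s['tool_pos']; return T
def rays(c,uv):
    uv=np.atleast_2d(np.array(uv,float))
    K=np.array([[c['f'],0,c['cx']],[0,c['f'],c['cy']],[0,0,1]])
    n=cv2.undistortPoints(uv[:,None],K,np.array([c['k1'],0,0,0.]))[:,0]
    return np.c_[n[:,0],-n[:,1],-np.ones(len(n))]
def plane(c,uv,z):
    d=rays(c,uv)@c['T'][:3,:3].T; o=c['T'][:3,3]
    return o+d*((z-o[2])/d[:,2])[:,None]
def cloud(c):
    v,u=np.mgrid[0:400,0:640]; r=rays(c,np.c_[u.ravel(),v.ravel()])
    P=(r*c['range_z'].reshape(-1,1))@c['T'][:3,:3].T+c['T'][:3,3]
    P[c['range_z'].ravel()==0]=np.nan
    return P.reshape(400,640,3)
def rel(pos,R):
    "shift/turn from current measured pose to target (units of the move)"
    T=tcp(robot.observe()); d=T[:3,:3].T@(np.array(pos)-T[:3,3])/0.1
    w=Ro.from_matrix(T[:3,:3].T@R).as_rotvec()/np.pi
    return np.round(np.r_[d,w],4)
E
python3 - <<'E'
from h import *
s=robot.observe(); print(s)
a=cam('scene');b=cam('top');
for c in(a,b): print(c['vfov'],c['k1'],np.round(c['T'],3).tolist())
save(a,'scene.png');save(b,'top.png')
E
```

```text
pics
{'time': 0.0, 'qpos': array([ 1.16802065e+00,  3.42725555e-01,  1.52502499e+00,  7.31473775e-06,
        1.27539475e+00, -1.45973919e-01]), 'qvel': array([-8.42805151e-04, -2.88817126e-04,  8.32452105e-04, -1.21301385e-05,
        1.39984122e-03,  8.65229991e-04]), 'joint_efforts': array([ 6.36779569e-04, -4.31261230e+01, -2.44223320e+01,  7.16964249e-02,
        5.60149492e-02, -1.32702880e-04]), 'tool_pos': array([0.13314467, 0.5074125 , 0.22604071]), 'tool_rot': array([-3.14005754e+00, -2.32761090e-04,  2.88478858e+00]), 'contact_force': array([ 0.17159336,  0.64941976, -0.75742037]), 'torque': array([ 0.0066206 , -0.03075236, -0.07068407]), 'grip_force': 0.0, 'opening': 0.09177397860325408}
47.44931762537699 -0.1054823441462187 [[0.604, -0.576, 0.551, 1.263], [0.797, 0.432, -0.423, -0.548], [0.005, 0.694, 0.72, 1.165], [0.0, 0.0, 0.0, 1.0]]
45.42906895886189 -0.1293611164433306 [[-0.018, 0.998, -0.065, 0.417], [-1.0, -0.019, -0.009, 0.018], [-0.01, 0.065, 0.998, 1.329], [0.0, 0.0, 0.0, 1.0]]
```

View pics/scene.png

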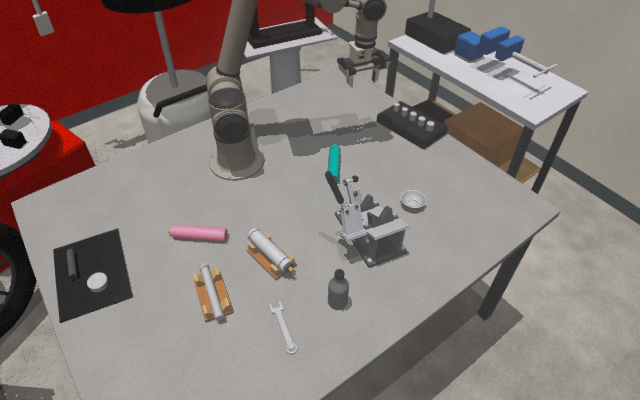

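View pics/top.png

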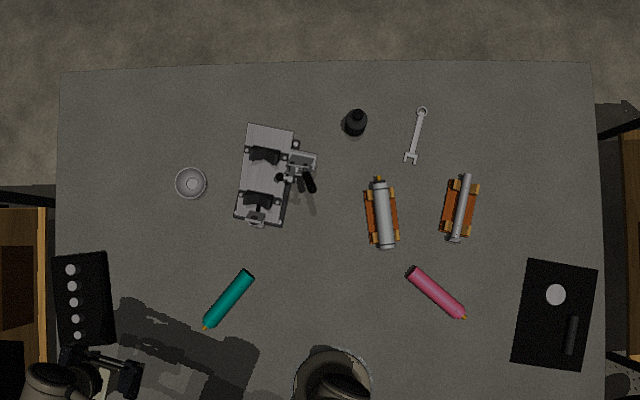

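The scene view shows the reservoir on its rest at about (270,250) with the valve end at (292,268), and the cradle and clamp at (370,230). The top view shows the reservoir at (382,212) with its valve at (378,180), away from the robot. It also shows the cradle plate at (268,175), end stop at (256,218), handle at (308,182), spindle at (460,207), bottle at (355,122) and bowl at (191,183).

```bash
cat > m.py <<'E'
from h import *
def axis_fit(P,z0,r=0.022):
    "cylinder lying level at axis height z0: fit axis line from surface points"
    xy=P[:,:2]; c=xy.mean(0); 
    from scipy.optimize import least_squares
    def f(p):
        n=np.array([-np.sin(p[1]),np.cos(p[1])]); d=(xy-c)@n-p[0]
        return np.hypot(d,P[:,2]-p[2])-r
    s=least_squares(f,[0,0,z0],loss='soft_l1',f_scale=0.002)
    t=np.array([np.cos(s.x[1]),np.sin(s.x[1])]); n=np.array([-t[1],t[0]])
    l=(xy-c)@t
    return s.x,c+n*s.x[0],t,l,np.median(abs(s.fun))
if __name__=='__main__':
  for nm in('top','scene'):
    c=cam(nm);P=cloud(c).reshape(-1,3);g=c['image'].reshape(-1,3).astype(int)
    hs=cv2.cvtColor(c['image'],cv2.COLOR_RGB2HSV).reshape(-1,3)
    ctr=plane(c,[[382,212]],0.05)[0] if nm=='top' else ctr
    m=(np.hypot(P[:,0]-ctr[0],P[:,1]-ctr[1])<0.13)&(P[:,2]>0.052)&(abs(P[:,1]-ctr[1])<0.06)&(hs[:,1]<70)
    x,c0,t,l,e=axis_fit(P[m],0.045)
    print(nm,ctr,'res',x,c0,t,np.percentile(l,[0,1,5,95,99,100]),e,m.sum())
    lo,hi=np.percentile(l,[1,99]); print(' ends',c0+t*lo,c0+t*hi)
    # cradle
    c1=plane(c,[[268,175]],0.09)[0] if nm=='top' else c1
    box=(abs(P[:,0]-c1[0])<0.17)&(abs(P[:,1]-c1[1])<0.13)&(P[:,2]>0.025)
    Q=P[box]; bench=np.median(P[(abs(P[:,2])<0.02)][:,2])
    best=None;rng=np.random.default_rng(0)
    for i in range(3000):
        a=Q[rng.choice(len(Q),3)];n=np.cross(a[1]-a[0],a[2]-a[0]);k=np.linalg.norm(n)
        if k<1e-5: continue
        n/=k; n*=np.sign(n[2])
        if abs(n[2]-np.cos(np.radians(25)))>0.03: continue
        k=(abs((Q-a[0])@n)<0.003).sum()
        if best is None or k>best[0]: best=(k,n,a[0])
    k,n,a=best; I=Q[abs((Q-a)@n)<0.004]; cc=I.mean(0); n=np.linalg.svd(I-cc)[2][2] if 0 else np.linalg.svd((I-cc).T@(I-cc))[2][2]; n*=np.sign(n[2])
    print(' plane',n,np.degrees(np.arccos(n[2])),'yaw',np.arctan2(-n[1],-n[0]),'n',len(I),'bench',bench)
    ex=np.array([0,1,0.]);ex=np.cross(np.cross(n,[0,0,1.]),n);ex=-np.cross(n,np.cross(n,[0,0,1.]));ex/=np.linalg.norm(ex);ey=np.cross(n,ex)
    # point on the plane
    U=(I-cc)@np.c_[ex,ey]; r=cv2.minAreaRect((U*1000).astype(np.float32)); print(' rect',r,cc,np.percentile(U,[.5,99.5],axis=0))
    np.save(f'cr_{nm}.npy',np.c_[I,U])
    im=np.zeros((400,400,3),np.uint8)
    for q,col in zip(Q,g[box]):
        w=(q-cc)@np.c_[ex,ey,n]; 
        if w[2]>-0.01: cv2.circle(im,(int(200-w[1]*1000),int(200-w[0]*1000)),1,tuple(int(v) for v in ([0,0,255] if abs(w[2])<.004 else col[::-1])),-1)
    cv2.imwrite(f'pics/cr_{nm}.png',im)
a,b=cv2.imread('pics/cr_top.png'),cv2.imread('pics/cr_scene.png')
cv2.imwrite('pics/cr.png',np.hstack([a,b]))
E
python3 m.py
```

```text
top [ 0.48044765 -0.14145906  0.05      ] res [-0.00116052  0.09814133  0.0450503 ] [ 0.4739717  -0.14381486] [0.995188   0.09798386] [-0.09011646 -0.08845924 -0.08068592  0.08047259  0.09098742  0.09478947] 0.0013863918415363361 1040
 ends [ 0.38593812 -0.15248244] [ 0.56452129 -0.13489956]
 plane [-0.41170723  0.09574871  0.90627222] 25.00482122740162 yaw -0.22850318234946768 n 2890 bench 0.0004791683561848892
 rect ((-25.572731018066406, -29.38774871826172), (190.70870971679688, 275.5306091308594), 89.81757354736328) [0.59645499 0.16398679 0.09401187] [[-0.14479937 -0.12239493]
 [ 0.11138549  0.06464114]]
scene [ 0.48044765 -0.14145906  0.05      ] res [0.00460998 0.1008661  0.04635528] [ 0.48177874 -0.1456188 ] [0.99491733 0.10069515] [-0.09624755 -0.09417662 -0.08637372  0.08023036  0.08700992  0.08962177] 0.0015000130602673828 671
 ends [ 0.38808078 -0.15510193] [ 0.56834642 -0.13685732]
 plane [-0.40404674  0.1086638   0.9082612 ] 24.733842263599193 yaw -0.2627223784428944 n 717 bench 0.0022171713974271645
 rect ((-69.52978515625, -23.160240173339844), (278.9449462890625, 191.216552734375), 2.0792291164398193) [0.63852257 0.145494   0.11605721] [[-0.15002611 -0.11488738]
 [ 0.06807946  0.07429722]]
```

View pics/cr.png

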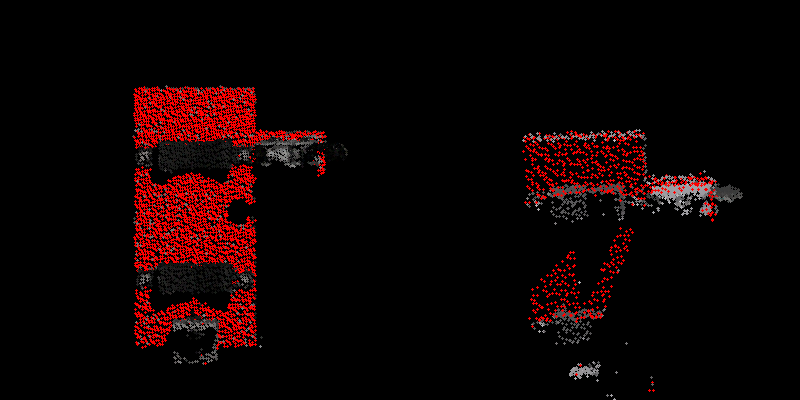

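The fit is good: the cradle plate slopes 25.0° and the reservoir axis is level with a yaw of 0.098. Moving over now.

Call:
{"name": "move_arm", "arguments": {"motion": [[-0.5,-0.5,0,0,0,0],[-1,-1,0,0,0,0],[-1,-1,0,0,0,0],[-1,-1,0,0,0,0]], "fingers": 1}}

```text
time: 0.7
tool_pos: [0.2051, 0.3856, 0.227]
tool_rot: [3.141, -0.0, 2.883]
contact_force: [-0.1, 0.6, 0.4]
opening: 0.0919
grip_force: 0.0
```

Call:
{"name": "move_arm", "arguments": {"motion": [[-0.5,-0.5,0,0,0,0],[-1,-1,0,0,0,0],[-1,-1,0,0,0,0]]}}

```text
time: 1.08
tool_pos: [0.2771, 0.2628, 0.2268]
tool_rot: [3.141, 0.0, 2.883]
contact_force: [0.1, 0.4, -0.2]
opening: 0.0917
grip_force: 0.0
```

Call:
{"name": "move_arm", "arguments": {"motion": [[-0.5,-0.5,0,0,0,0],[-1,-1,0,0,0,0],[-1,-1,0,0,0,0]]}}

```text
time: 1.45
tool_pos: [0.3493, 0.1402, 0.2269]
tool_rot: [3.141, 0.001, 2.882]
contact_force: [-0.5, 0.7, -0.4]
opening: 0.0919
grip_force: 0.0
```

```bash
cat > cr.py <<'E'
from h import *
A=np.load('cr_top.npy'); I=A[:,:3]; cc=I.mean(0); n=np.linalg.svd((I-cc).T@(I-cc))[2][2]; n*=np.sign(n[2])
ex=-np.cross(n,np.cross(n,[0,0,1.]));ex/=np.linalg.norm(ex);ey=np.cross(n,ex)
U=(I-cc)@np.c_[ex,ey]
# table edges: left (long, clean), top, bottom; per-strip extremes -> line fit
def edge(k,sgn,lo,hi):
    o=1-k; p=[]
    for a in np.arange(lo,hi,0.006):
        s=U[(U[:,o]>=a)&(U[:,o]<a+0.006)]
        if len(s)>3: p.append((a+.003,sgn*np.max(sgn*s[:,k])))
    p=np.array(p); q=np.polyfit(*p.T,1); r=abs(p[:,1]-np.polyval(q,p[:,0])); p=p[r<np.median(r)*3]; return np.polyfit(*p.T,1)
L=edge(1,1,-.14,.10);R=edge(1,-1,.075,.11);R2=edge(1,-1,-.14,.02);T=edge(0,1,-.05,.06);B=edge(0,-1,.03,.06)
print('L',L,'R',R,R2,'T',T,'B',B)
E
python3 cr.py; python3 -c "
from h import *
print(robot.observe()['tool_pos'])
c=robot.read_camera('wrist');print(np.round(c['hand_eye'],3),c['vfov'])"
```

```text
L [-0.00021469  0.06335428] R [ 0.0080407  -0.05524656] [ 0.02258822 -0.0524754 ] T [0.01020009 0.11147184] B [-0.22696047 -0.13428723]
[0.34933254 0.14022304 0.22687541]
[[ 0.     0.962  0.271  0.074]
 [ 1.    -0.     0.    -0.   ]
 [ 0.     0.271 -0.962 -0.159]
 [ 0.     0.     0.     1.   ]] 65.0377954608565
```

Call:
{"name": "move_arm", "arguments": {"motion": [[-0.5,-0.5,0,0,0,0],[-1,-1,0,0,0,0.03],[-1,-1,0,0,0,-0.03]]}}

```text
time: 1.88
tool_pos: [0.4208, 0.0184, 0.2266]
tool_rot: [3.141, 0.001, 2.98]
contact_force: [-0.5, 0.5, -0.7]
opening: 0.0918
grip_force: 0.0
```

Call:
{"name": "move_arm", "arguments": {"motion": [[-0.2,-0.5,0,0,0,-0.04],[-0.3,-1,0,0,0,-0.08],[-0.3,-1,0,0,0,-0.113],[-0.3,-1,0,0,0,-0.113],[-0.3,-1,0,0,0,-0.113]]}}

```text
time: 2.5
tool_pos: [0.4324, -0.0829, 0.2266]
tool_rot: [3.141, 0.0, -2.95]
contact_force: [0.3, -0.1, -0.4]
opening: 0.0923
grip_force: 0.0
```

Run:
```python
from m import *
print(robot.observe()['tool_pos'],robot.observe()['tool_rot'])
c=cam('wrist'); save(c,'w1.png'); P=cloud(c).reshape(-1,3)
hs=cv2.cvtColor(c['image'],cv2.COLOR_RGB2HSV).reshape(-1,3)
t0=np.array([.995,.098]);d=(P[:,:2]-[.475,-.144]); a=d@t0; b=d@[-t0[1],t0[0]]
m=(abs(a)<.15)&(abs(b)<.03)&(P[:,2]>.053)&(hs[:,1]<70)
x,c0,t,l,e=axis_fit(P[m],.045); print(x,c0,t,np.percentile(l,[0,1,99,100]),e,m.sum())
lo=np.percentile(l,1); print('foot',c0+t*lo,'centre',c0+t*(lo+.088))
```

```text
[ 0.432376   -0.0828764   0.22664617] [ 3.14117898e+00  1.50479878e-04 -2.95006118e+00]
[-0.0032831  -0.01432717  0.29663221] [ 0.42631991 -0.14580241] [ 0.99989737 -0.01432668] [-0.04411967 -0.03718971  0.10654286  0.12199836] 0.016662378662123542 24551
foot [ 0.38913402 -0.1452696 ] centre [ 0.47712499 -0.14653035]
```

View pics/w1.png

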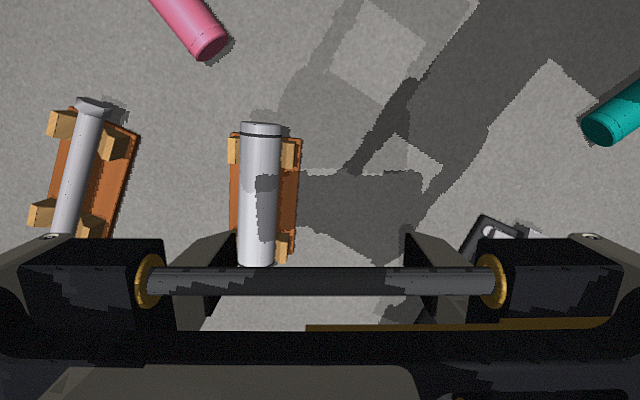

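The wrist view (image up is towards the robot) shows the reservoir body from the foot at (260,123) down to (258,265), where the gripper hides the rest. The pink and turquoise decoys and the spindle at (80,165) are apart from it. I'll refit with the gripper masked out.

Run:
```python
from m import *
c=cam('wrist'); P=cloud(c).reshape(-1,3)
t0=np.array([.995,.098]);d=(P[:,:2]-[.475,-.144]); a=d@t0; b=d@[-t0[1],t0[0]]
m=(abs(a)<.15)&(abs(b)<.03)&(P[:,2]>.053)&(P[:,2]<.075)
hs=cv2.cvtColor(c['image'],cv2.COLOR_RGB2HSV).reshape(-1,3); m&=hs[:,1]<70
x,c0,t,l,e=axis_fit(P[m],.045); print(x,c0,t,np.percentile(l,[0,1,99,100]),e,m.sum())
lo=np.percentile(l,.5); f=c0+t*lo;print('foot',f,'centre',f+t*.088)
g=f+t*.083; yaw=np.arctan2(t[1],t[0])
R=(Ro.from_euler('z',yaw+np.pi)*Ro.from_euler('x',np.pi)).as_matrix()
print('hover',rel([*g,.126],R),'grasp',rel([*g,.026],R))
```

```text
[-0.00201448  0.09840369  0.04616067] [ 0.45739912 -0.147912  ] [0.99516226 0.09824495] [-0.07403574 -0.07307735  0.08301885  0.08907471] 0.0003933487304723961 5391
foot [ 0.38406177 -0.15515205] centre [ 0.47163604 -0.14650649]
hover [-2.1610e-01 -6.9270e-01  1.0073e+00  1.0000e-04  1.0000e-04  2.9800e-02] grasp [-2.1590e-01 -6.9290e-01  2.0073e+00  1.0000e-04  1.0000e-04  2.9800e-02]
```

Call:
{"name": "move_arm", "arguments": {"motion": [[-0.216,-0.693,0.3,0,0,0.03],[-0.216,-0.693,0.8,0,0,0.03],[-0.216,-0.693,1,0,0,0.03],[-0.216,-0.693,1,0,0,0.03]]}}

```text
time: 3.1
tool_pos: [0.4656, -0.1473, 0.1253]
tool_rot: [3.139, -0.003, -3.045]
contact_force: [-0.9, 0.4, -0.2]
opening: 0.0918
grip_force: 0.0
```

Call:
{"name": "move_arm", "arguments": {"motion": [[0,0,0.4,0,0,0],[0,0,0.8,0,0,0],[0,0,1,0,0,0],[0,0,1,0,0,0]]}}

```text
time: 3.6
tool_pos: [0.4665, -0.1476, 0.0269]
tool_rot: [3.141, -0.001, -3.044]
contact_force: [1.0, 0.8, 0.1]
opening: 0.0919
grip_force: 0.0
```

Run:
```python
from m import *
s=robot.observe();print(s['tool_pos'],s['tool_rot'],s['contact_force'])
```

```text
[ 0.46649819 -0.14763391  0.02687161] [ 3.14112883e+00 -5.12195605e-04 -3.04393213e+00] [1.02399745 0.84774956 0.1467568 ]
```

Call:
{"name": "move_arm", "arguments": {"motion": [[0,0,0,0,0,0],[0,0,0,0,0,0],[0,0,0,0,0,0],[0,0,0,0,0,0],[0,0,0,0,0,0],[0,0,0,0,0,0],[0,0,0,0,0,0],[0,0,0,0,0,0]], "fingers": -1, "newtons": 35}}

```text
time: 4.6
tool_pos: [0.4662, -0.1477, 0.0267]
tool_rot: [3.141, -0.0, -3.045]
contact_force: [-0.8, 4.8, 4.3]
opening: 0.0433
grip_force: 35.0
```

Run:
```python
from m import *
s=robot.observe();print(s['tool_pos'],s['tool_rot'],s['contact_force'],s['torque'],s['opening'],s['grip_force'])
```

```text
[ 0.4662374  -0.14766935  0.02673873] [ 3.14080586e+00 -1.29290652e-04 -3.04456692e+00] [-0.75303271  4.78216528  4.27781563] [ 0.91625343 -0.00656885 -0.04556339] 0.0433403880484448 34.99841272830963
```

Call:
{"name": "move_arm", "arguments": {"motion": [[0,0,-0.05,0,0,0],[0,0,-0.1,0,0,0],[0,0,-0.2,0,0,0],[0,0,-0.4,0,0,0],[0,0,-0.6,0,0,0],[0,0,-0.8,0,0,0],[0,0,-1,0,0,0],[0,0,-1,0,0,0]]}}

```text
time: 5.6
tool_pos: [0.4672, -0.1487, 0.1283]
tool_rot: [-3.14, 0.003, -3.044]
contact_force: [0.6, -0.3, -5.9]
opening: 0.0433
grip_force: 35.0
```

```bash
cat >> cr.py <<'E'
O=cc-0.0165*ex+0.0041*ey
Rc=np.c_[ex,ey,n]; RT=np.c_[-ex,ey,-n]
def C(p): return O+Rc@np.array(p,float)
def toC(p): return Rc.T@(np.array(p)-O)
E
python3 - <<'E'
from cr import *
s=robot.observe();print(s['tool_pos'],s['tool_rot'],s['contact_force'],s['torque'],s['opening'])
print('O',O,np.round(Rc,3).tolist())
for p in([-150,0,100],[-15+10,0,26+60],[-5,0,26]): print(p,C(np.array(p)/1000),rel(C(np.array(p)/1000),RT))
c=cam('wrist'); save(c,'w2.png')
E
```

```text
L [-0.00021469  0.06335428] R [ 0.0080407  -0.05524656] [ 0.02258822 -0.0524754 ] T [0.01020009 0.11147184] B [-0.22696047 -0.13428723]
[ 0.4671735  -0.14868439  0.12830868] [-3.13952397  0.00320313 -3.04442292] [ 0.64335506 -0.2705628  -5.91830879] [0.02410501 0.02750837 0.00514491] 0.04333798564650543
O [0.58281892 0.17136748 0.08703741] [[0.883, 0.227, -0.412], [-0.205, 0.974, 0.096], [0.423, 0.0, 0.906]]
[-150, 0, 100] [0.40924093 0.21173565 0.11426045] [ 0.2274  3.6437  0.1322  0.0221 -0.1366  0.1021]
[-5, 0, 86] [0.54299852 0.18062831 0.16286335] [-1.0753  3.2033 -0.3487  0.0221 -0.1366  0.1021]
[-5, 0, 26] [0.56770095 0.17488339 0.10848702] [-1.3138  3.1233  0.196   0.0221 -0.1366  0.1021]
```

View pics/w2.png

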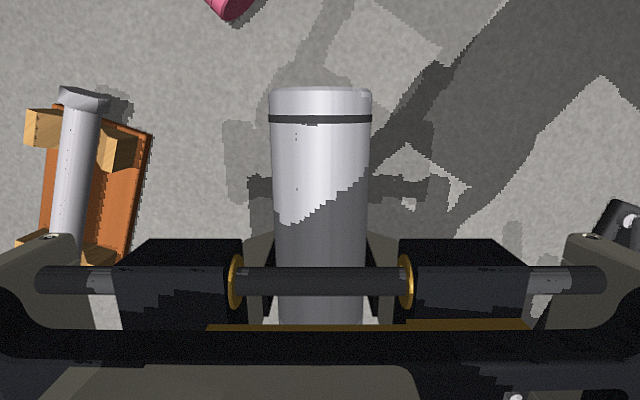

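The wrist view shows the reservoir hanging straight in the fingers, with the foot end at (320,95). The force reading of 5.9 N matches its weight. I'll carry it up and round the handle.

Call:
{"name": "move_arm", "arguments": {"motion": [[0.15,0.15,-0.3,0,0,0],[0.4,0.4,-0.7,0,0,0],[0.6,0.6,-1,0,0,0],[0.6,0.6,-1,0,0,0]]}}

```text
time: 6.15
tool_pos: [0.4003, -0.0936, 0.2279]
tool_rot: [-3.14, 0.002, -3.044]
contact_force: [0.5, -0.4, -5.8]
opening: 0.0431
grip_force: 35.0
```

Call:
{"name": "move_arm", "arguments": {"motion": [[0,0.1,-0.3,0,0,0],[0,0.25,-0.7,0,0,0],[0,0.4,-1,0,0,0],[0,0.4,-1,0,0,0]]}}

```text
time: 6.65
tool_pos: [0.398, -0.0545, 0.3269]
tool_rot: [-3.141, 0.002, -3.043]
contact_force: [0.1, -0.3, -5.6]
opening: 0.0431
grip_force: 35.0
```

Call:
{"name": "move_arm", "arguments": {"motion": [[0,0.3,-0.05,0,0,0],[0,0.7,-0.1,0,0,0],[0,1,-0.1,0,0,0]]}}

```text
time: 7.02
tool_pos: [0.387, 0.0456, 0.3343]
tool_rot: [3.141, -0.003, -3.045]
contact_force: [0.8, -0.2, -4.7]
opening: 0.0433
grip_force: 35.0
```

Call:
{"name": "move_arm", "arguments": {"motion": [[0,0.3,0,0,0,0],[0,0.7,0,0,0,0],[0,1,0,0,0,0]]}}

```text
time: 7.4
tool_pos: [0.3773, 0.1452, 0.3339]
tool_rot: [-3.141, -0.004, -3.044]
contact_force: [0.9, -0.2, -4.8]
opening: 0.0431
grip_force: 35.0
```

Call:
{"name": "move_arm", "arguments": {"motion": [[0,0.3,0,0.004,-0.03,0.02],[0,0.6,0,0.01,-0.07,0.05],[0,0.7,0,0.016,-0.1,0.075],[0,0.7,0,0.022,-0.1366,0.102],[0,0.7,0,0.022,-0.1366,0.102]]}}

```text
time: 8.02
tool_pos: [0.369, 0.2143, 0.3335]
tool_rot: [-3.138, 0.428, 2.919]
contact_force: [0.2, -0.7, -4.7]
opening: 0.0434
grip_force: 35.0
```

Run:
```python
from cr import *
s=robot.observe();print(s['tool_pos'],s['tool_rot'],s['contact_force'],s['torque'],s['opening'],s['qpos'])
print(toC(s['tool_pos']))
for p in([-100,0,120],[-5,0,86],[-5,0,26]): print(p,rel(C(np.array(p)/1000),RT))
c=cam('wrist');save(c,'w3.png');c=cam('scene');cv2.imwrite('pics/s3.png',cv2.resize(c['image'][80:320,180:500,::-1],(800,600)))
```

```text
L [-0.00021469  0.06335428] R [ 0.0080407  -0.05524656] [ 0.02258822 -0.0524754 ] T [0.01020009 0.11147184] B [-0.22696047 -0.13428723]
[0.36895013 0.21428868 0.3334812 ] [-3.13810312  0.42794262  2.91867014] [ 0.19947667 -0.69366623 -4.68809926] [ 0.16619493  0.54903891 -0.05946559] 0.04336939869806183 [ 0.56919606 -0.06594034  1.79330902 -0.3357302   1.12926942 -0.67713294]
[-0.093426   -0.00664001  0.31550614]
[-100, 0, 120] [ 4.8800e-02  6.8900e-02  1.9555e+00 -4.0000e-04 -2.7000e-03  1.6000e-03]
[-5, 0, 86] [-9.0400e-01  6.4500e-02  2.2874e+00 -4.0000e-04 -2.7000e-03  1.6000e-03]
[-5, 0, 26] [-9.0910e-01  6.5200e-02  2.8874e+00 -4.0000e-04 -2.7000e-03  1.6000e-03]
```

View pics/w3.png

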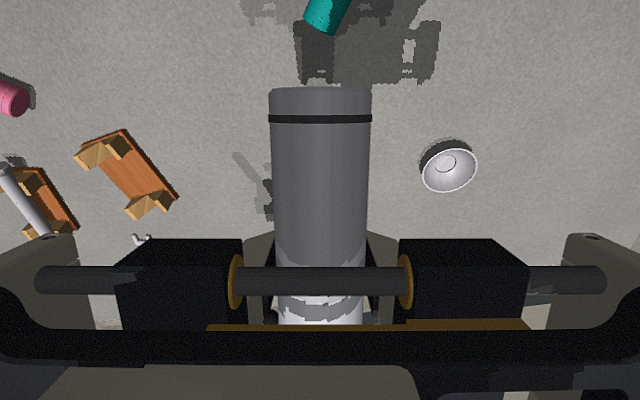

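The wrist view shows the reservoir still centred and unslipped in the fingers, the bowl clear at (448,165) and the empty rest at (125,170). Descending along the cradle axis.

Call:
{"name": "move_arm", "arguments": {"motion": [[0.05,0.07,0.3,0,-0.003,0.002],[0.05,0.07,0.7,0,-0.003,0.002],[0.05,0.07,1,0,-0.003,0.002],[0.05,0.07,1,0,-0.003,0.002]]}}

```text
time: 8.62
tool_pos: [0.4089, 0.2111, 0.2412]
tool_rot: [-3.141, 0.437, 2.906]
contact_force: [-0.1, -0.5, -3.9]
opening: 0.0431
grip_force: 35.0
```

Call:
{"name": "move_arm", "arguments": {"motion": [[-0.2,0,0.3,0,0,0],[-0.5,0,0.6,0,0,0],[-0.8,0,0.9,0,0,0],[-0.95,0,1,0,0,0],[-0.95,0,1,0,0,0],[-0.95,0,1,0,0,0]]}}

```text
time: 9.38
tool_pos: [0.5334, 0.1833, 0.1947]
tool_rot: [3.137, 0.442, 2.906]
contact_force: [-0.4, 0.1, -3.5]
opening: 0.0427
grip_force: 35.0
```

Run:
```python
from cr import *
s=robot.observe();print(s['tool_rot'],s['contact_force'],s['torque'],s['opening'],s['grip_force'])
print(toC(s['tool_pos']), rel(C([-.005,0,.030]),RT))
c=cam('scene');i=c['image'];cv2.imwrite('pics/s4.png',cv2.resize(i[130:280,270:470,::-1],(800,600),interpolation=cv2.INTER_CUBIC))
c=cam('top');P=cloud(c);Q=((P-O)@Rc); hs=cv2.cvtColor(c['image'],cv2.COLOR_RGB2HSV)
# stop plate
m=(Q[...,0]>-.14)&(Q[...,0]<-.085)&(abs(Q[...,1])<.03)&(Q[...,2]>.01)&(Q[...,2]<.075)
print('stop',np.percentile(Q[m],[2,50,98],axis=0), m.sum())
# spanner etc irrelevant; reservoir foot part
m=(Q[...,0]>-.13)&(Q[...,0]<-.05)&(abs(Q[...,1])<.03)&(Q[...,2]>.08)&(Q[...,2]<.16)
print('res',np.percentile(Q[m],[2,50,98],axis=0), m.sum())
```

```text
L [-0.00021469  0.06335428] R [ 0.0080407  -0.05524656] [ 0.02258822 -0.0524754 ] T [0.01020009 0.11147184] B [-0.22696047 -0.13428723]
[3.13703128 0.44212822 2.90600678] [-0.36144752  0.05847288 -3.49947425] [ 0.13598854  0.6187774  -0.0025897 ] 0.04270866699656805 34.99841809272766
[-0.00056348  0.00040493  0.11906805] [ 4.940e-02 -5.700e-03  8.904e-01  5.000e-04  1.800e-03 -2.000e-03]Traceback (most recent call last):
  File "<stdin>", line 8, in <module>
    return _quantile_unchecked(
        a, q, axis, out, overwrite_input, method, keepdims, weights)
    return _ureduce(a,
                    func=_quantile_ureduce_func,
    ...<5 lines>...
                    overwrite_input=overwrite_input,
                    method=method)
    r = func(a, **kwargs)
    result = _quantile(arr,
                       quantiles=q,
    ...<2 lines>...
                       out=out,
                       weights=wgt)
    slices_having_nans = np.isnan(arr[-1, ...])
                                  ~~~^^^^^^^^^
IndexError: index -1 is out of bounds for axis 0 with size 0
```

View pics/s4.png

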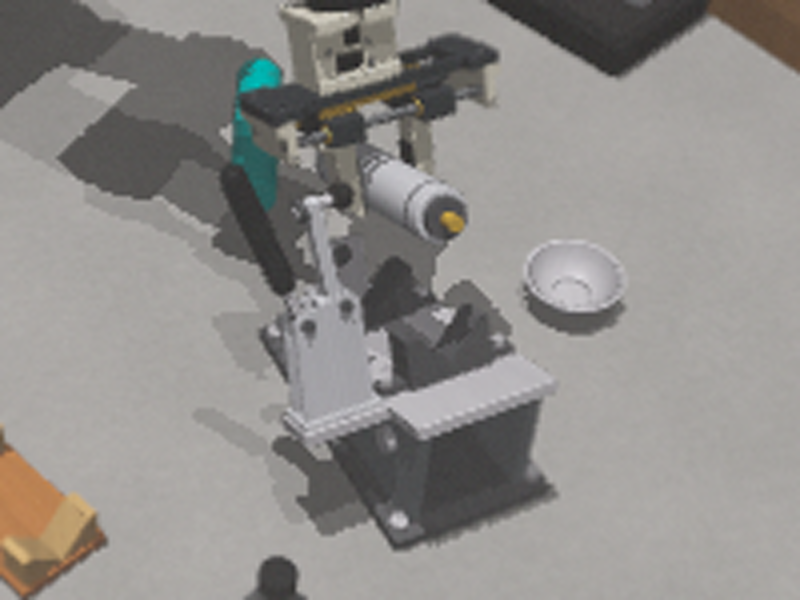

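The zoomed scene view shows the reservoir hanging over the Vs with its brass valve at (452,222) pointing uphill. The clamp arm and handle are clear to the left of it. Lowering in small steps.

Call:
{"name": "move_arm", "arguments": {"motion": [[0,-0.005,0.2,0,0,0],[0,-0.005,0.4,0,0,0],[0,-0.005,0.6,0,0,0],[0,-0.005,0.75,0,0,0],[0,-0.005,0.82,0,0,0],[0,-0.005,0.82,0,0,0],[0,-0.005,0.82,0,0,0]]}}

```text
time: 10.35
tool_pos: [0.5682, 0.175, 0.1207]
tool_rot: [3.137, 0.443, 2.906]
contact_force: [-0.1, -0.2, -3.2]
opening: 0.0431
grip_force: 35.0
```

Call:
{"name": "move_arm", "arguments": {"motion": [[0,0,0.02,0,0,0],[0,0,0.03,0,0,0],[0,0,0.04,0,0,0],[0,0,0.05,0,0,0],[0,0,0.06,0,0,0],[0,0,0.06,0,0,0]]}}

```text
time: 11.1
tool_pos: [0.5705, 0.1742, 0.1145]
tool_rot: [3.137, 0.442, 2.906]
contact_force: [-0.5, -0.4, -5.3]
opening: 0.0432
grip_force: 35.0
```

Run:
```python
from cr import *
s=robot.observe();print(s['tool_rot'],Rc.T@s['contact_force'],Rc.T@s['torque'],s['opening'],s['grip_force'])
print(toC(s['tool_pos']), rel(C([-.005,0,.0267]),RT))
# stop from first top cloud: points above plane near low end
c=cam('top');Q=(cloud(c)-O)@Rc
m=(Q[...,0]>-.15)&(Q[...,0]<-.075)&(abs(Q[...,1])<.025)&(Q[...,2]>.03)
q=Q[m];print(m.sum(), np.round(q[::max(1,len(q)//12)],4).tolist())
```

```text
L [-0.00021469  0.06335428] R [ 0.0080407  -0.05524656] [ 0.02258822 -0.0524754 ] T [0.01020009 0.11147184] B [-0.22696047 -0.13428723]
[3.1372043  0.44205847 2.90591145] [-2.58992807 -0.52305    -4.58817771] [-0.0225266   0.57829869 -0.02049829] 0.04322823814901763 34.99829828739166
[1.59538675e-04 3.27829754e-06 3.02160910e-02] [ 0.0518 -0.0004  0.0349  0.0004  0.0018 -0.0021]
422 [[-0.076, 0.0071, 0.5034], [-0.0775, -0.0113, 0.5156], [-0.0848, -0.017, 0.5149], [-0.0892, -0.015, 0.6976], [-0.1037, 0.0059, 0.6957], [-0.0833, -0.021, 0.7099], [-0.1015, 0.0093, 0.7053], [-0.0941, 0.0007, 0.7121], [-0.0888, -0.007, 0.717], [-0.0863, -0.011, 0.72], [-0.086, -0.0143, 0.7211], [-0.0817, -0.0201, 0.7255], [-0.0824, -0.023, 0.7257]]
```

Call:
{"name": "move_arm", "arguments": {"motion": [[0,0,0.01,0,0,0],[0,0,0.02,0,0,0],[0,0,0.02,0,0,0],[0,0,0.02,0,0,0]]}}

```text
time: 11.65
tool_pos: [0.5714, 0.1741, 0.1128]
tool_rot: [3.137, 0.442, 2.906]
contact_force: [-0.1, 0.4, -5.5]
opening: 0.043
grip_force: 35.0
```

Call:
{"name": "move_arm", "arguments": {"motion": [[0,0,0.005,0,0,0],[0,0,0.01,0,0,0],[0,0,0.01,0,0,0],[0,0,0.01,0,0,0]]}}

```text
time: 12.15
tool_pos: [0.5718, 0.174, 0.1119]
tool_rot: [3.137, 0.442, 2.906]
contact_force: [-0.2, 0.2, -5.1]
opening: 0.0432
grip_force: 35.0
```

```bash
cat > st.py <<'E'
from cr import *
s=robot.observe();print(s['time'],'F',Rc.T@s['contact_force'],'M',Rc.T@s['torque'],s['opening'],s['grip_force'])
print(toC(s['tool_pos']),s['tool_rot'])
E
python3 st.py|tail -2
```

```text
12.15 F [-2.37779686  0.13452535 -4.55366429] M [ 0.00640465  0.64124884 -0.00075565] 0.04316116905056636 34.99832510948181
[2.24472303e-04 5.10298821e-05 2.72921964e-02] [3.13712068 0.44217204 2.905939  ]
```

Still no contact. Going on by half-millimetres.

Call:
{"name": "move_arm", "arguments": {"motion": [[0,0,0.005,0,0,0],[0,0,0.01,0,0,0],[0,0,0.01,0,0,0]]}}

```text
time: 12.52
tool_pos: [0.5722, 0.1739, 0.1109]
tool_rot: [3.137, 0.442, 2.906]
contact_force: [-0.4, 0.0, -5.4]
opening: 0.0432
grip_force: 35.0
```

Call:
{"name": "move_arm", "arguments": {"motion": [[0,0,0.005,0,0,0],[0,0,0.01,0,0,0],[0,0,0.01,0,0,0]]}}

```text
time: 12.9
tool_pos: [0.5726, 0.174, 0.1106]
tool_rot: [3.137, 0.443, 2.907]
contact_force: [-4.6, 0.6, 1.7]
opening: 0.0435
grip_force: 35.0
```

```bash
python3 st.py|tail -2
```

```text
12.9 F [-3.46167475 -0.4571216   3.53920079] M [-0.10763211  0.88818834  0.22015595] 0.04348214198697495 35.0251042842865
[0.00039476 0.00020502 0.02578101] [3.13710352 0.44281217 2.90651663]
```

Contact: it is seated at z≈25.8 mm. I'll relax the grip so it settles into both Vs, then slide it downhill.

Call:
{"name": "move_arm", "arguments": {"motion": [[0,0,0,0,0,0],[0,0,0,0,0,0],[0,0,0,0,0,0],[0,0,0,0,0,0]], "newtons": 4}}

```text
time: 13.4
tool_pos: [0.5728, 0.1738, 0.1103]
tool_rot: [3.137, 0.443, 2.906]
contact_force: [-3.3, 1.2, 2.7]
opening: 0.0438
grip_force: 4.0
```

```bash
python3 st.py|tail -2
```

```text
13.4 F [-1.9588252   0.4323948   3.93956699] M [-0.07793019  0.65182398 -0.03206293] 0.043806482141190796 3.999870680272579
[0.00046327 0.00010353 0.02545341] [3.13689002 0.44261432 2.90581772]
```

Call:
{"name": "move_arm", "arguments": {"motion": [[0,0,0,0,0,0],[0,0,0,0,0,0],[0.01,0,0,0,0,0],[0.02,0,0,0,0,0],[0.03,0,0,0,0,0],[0.04,0,0,0,0,0],[0.05,0,0,0,0,0],[0.05,0,0,0,0,0],[0.05,0,0,0,0,0]], "newtons": 15}}

```text
time: 14.52
tool_pos: [0.5686, 0.1748, 0.1083]
tool_rot: [3.137, 0.443, 2.906]
contact_force: [1.2, -4.0, 5.0]
opening: 0.0434
grip_force: 15.0
```

```bash
python3 st.py|tail -2
```

```text
14.525 F [ 4.05784481 -3.65989874  3.66265051] M [-0.50616076 -0.41156054  0.05444577] 0.043378397765745265 15.002428740262985
[-0.00426134  0.00012141  0.02547771] [3.13675908 0.44312333 2.90579035]
```

Call:
{"name": "move_arm", "arguments": {"motion": [[0.01,0,0,0,0,0],[0.02,0,0,0,0,0],[0.03,0,0,0,0,0],[0.04,0,0,0,0,0],[0.04,0,0,0,0,0]]}}

```text
time: 15.15
tool_pos: [0.5651, 0.1756, 0.1066]
tool_rot: [3.137, 0.443, 2.906]
contact_force: [0.4, -4.5, 6.4]
opening: 0.0437
grip_force: 15.0
```

```bash
python3 st.py|tail -2
python3 - <<'E'
from cr import *
c=cam('wrist'); i=c['image']; save(c,'w5.png')
Q=(cloud(c)-O)@Rc
# column profile along v near the image centre: stop / foot
m=(Q[...,0]>-.16)&(Q[...,0]<-.06)&(abs(Q[...,1])<.03)&(Q[...,2]>.03)&(Q[...,2]<.08)
q=Q[m]
for lo in np.arange(-.12,-.06,.003):
    k=q[(q[:,0]>=lo)&(q[:,0]<lo+.003)]
    if len(k): print(round(lo,3),len(k),'y',np.round(np.percentile(k[:,1],[5,95]),4),'z',np.round(np.percentile(k[:,2],[5,50,98]),4))
E
```

```text
15.15 F [ 4.02585723 -4.2414182   5.21229959] M [-0.5313892  -0.3532282   0.09863864] 0.04365070138393948 15.002358555793762
[-0.00823123  0.00012317  0.02547381] [3.13677157 0.44315751 2.90573248]
L [-0.00021469  0.06335428] R [ 0.0080407  -0.05524656] [ 0.02258822 -0.0524754 ] T [0.01020009 0.11147184] B [-0.22696047 -0.13428723]
-0.12 324 y [-0.0084  0.0075] z [0.0502 0.0543 0.0568]
-0.117 426 y [-0.0092  0.0086] z [0.0511 0.0556 0.0577]
-0.114 767 y [-0.0195  0.0191] z [0.0568 0.0583 0.0598]
-0.111 1059 y [-0.0199  0.0189] z [0.0574 0.0586 0.0599]
-0.108 1390 y [-0.0201  0.0196] z [0.0419 0.0582 0.0598]
-0.105 924 y [-0.0194  0.0167] z [0.0329 0.0516 0.0583]
-0.102 176 y [-0.0054  0.0046] z [0.0466 0.0495 0.0529]
-0.093 104 y [-0.0168  0.0172] z [0.0551 0.0635 0.0666]
-0.09 854 y [-0.0176  0.017 ] z [0.0557 0.065  0.0679]
-0.087 883 y [-0.0181  0.0175] z [0.0553 0.065  0.0681]
-0.084 829 y [-0.0179  0.0176] z [0.0554 0.065  0.0679]
-0.081 873 y [-0.0183  0.0181] z [0.0552 0.0655 0.0683]
-0.078 934 y [-0.0249  0.0252] z [0.0393 0.0642 0.0681]
-0.075 1028 y [-0.0269  0.0269] z [0.039  0.0634 0.068 ]
-0.072 1024 y [-0.0267  0.0269] z [0.0394 0.0634 0.0678]
-0.069 1000 y [-0.0267  0.0266] z [0.0392 0.0635 0.0678]
-0.066 981 y [-0.027   0.0268] z [0.0394 0.0633 0.0679]
-0.063 947 y [-0.0268  0.0268] z [0.0394 0.0633 0.0679]
```

View pics/w5.png

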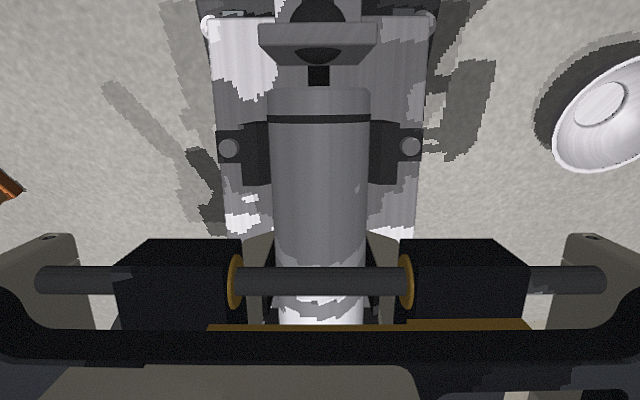

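The wrist view shows the foot end at (320,95) about 9 mm short of the stop's dome at (320,60). Clouds put the foot at x≈-91.5 mm and the dome at ≈-101 mm, with the axis centred and seated. I'll slide most of that, then creep.

Call:
{"name": "move_arm", "arguments": {"motion": [[0.01,0,0,0,0,0],[0.02,0,0,0,0,0],[0.03,0,0,0,0,0],[0.04,0,0,0,0,0],[0.05,0,0,0,0,0],[0.06,0,0,0,0,0],[0.065,0,0,0,0,0],[0.065,0,0,0,0,0]]}}

```text
time: 16.2
tool_pos: [0.5594, 0.1769, 0.1039]
tool_rot: [3.137, 0.443, 2.906]
contact_force: [0.9, -2.9, 5.5]
opening: 0.0432
grip_force: 15.0
```

```bash
python3 st.py|tail -2
```

```text
16.2 F [ 3.68245223 -2.59616217  4.33264127] M [-0.61782788 -0.42678244  0.05810178] 0.04323330708426156 15.002665668725967
[-1.46469662e-02  9.52448482e-05  2.54518116e-02] [3.13691287 0.44323347 2.90578807]
```

Call:
{"name": "move_arm", "arguments": {"motion": [[0.004,0,0,0,0,0],[0.008,0,0,0,0,0],[0.012,0,0,0,0,0],[0.015,0,0,0,0,0],[0.015,0,0,0,0,0]]}}

```text
time: 16.82
tool_pos: [0.5582, 0.1772, 0.1033]
tool_rot: [3.137, 0.443, 2.906]
contact_force: [1.4, -4.0, 5.3]
opening: 0.0437
grip_force: 15.0
```

```bash
python3 st.py|tail -2
```

```text
16.825 F [ 4.322188   -3.55662114  3.7956451 ] M [-0.67764663 -0.41484133  0.08122421] 0.043663701668216155 15.002677291631699
[-0.01605858  0.00010661  0.02545153] [3.13686112 0.4433357  2.90570951]
```

Call:
{"name": "move_arm", "arguments": {"motion": [[0.004,0,0,0,0,0],[0.008,0,0,0,0,0],[0.01,0,0,0,0,0],[0.01,0,0,0,0,0]]}}

```text
time: 17.32
tool_pos: [0.5573, 0.1774, 0.1029]
tool_rot: [3.137, 0.443, 2.906]
contact_force: [0.8, -4.7, 5.7]
opening: 0.0436
grip_force: 15.0
```

```bash
python3 st.py|tail -2
```

```text
17.325 F [ 4.07812451 -4.37373786  4.41397391] M [-0.68842438 -0.49832235  0.06113974] 0.0436122618435753 15.002761334180832
[-1.70516197e-02  8.88667263e-05  2.54693453e-02] [3.13692073 0.44336179 2.90575242]
```

Call:
{"name": "move_arm", "arguments": {"motion": [[0.004,0,0,0,0,0],[0.008,0,0,0,0,0],[0.01,0,0,0,0,0],[0.01,0,0,0,0,0]]}}

```text
time: 17.82
tool_pos: [0.5564, 0.1776, 0.1025]
tool_rot: [3.137, 0.443, 2.906]
contact_force: [1.9, -5.6, 5.4]
opening: 0.0432
grip_force: 15.0
```

```bash
python3 st.py|tail -2
```

```text
17.825 F [ 5.15220596 -5.04079155  3.54089416] M [-0.6453636  -0.45036611  0.05980036] 0.04324308278256003 15.002852529287338
[-1.80298788e-02  8.33161180e-05  2.54434741e-02] [3.13693171 0.44336695 2.90572165]
```

```bash
cat > gap.py <<'E'
from cr import *
c=cam('wrist'); Q=(cloud(c)-O)@Rc
r=Q[(abs(Q[...,1])<.012)&(Q[...,2]>.0615)&(Q[...,2]<.075)&(Q[...,0]>-.12)&(Q[...,0]<-.05)]
d=Q[(abs(Q[...,1])<.006)&(Q[...,2]>.04)&(Q[...,2]<.054)&(Q[...,0]>-.108)&(Q[...,0]<-.085)]
print('foot',np.percentile(r[:,0],[.2,1,3]),'top z',np.percentile(r[:,2],98),'dome',np.percentile(d[:,0],[50,90,98]) if len(d) else 0,len(d))
E
python3 gap.py|tail -1
```

```text
foot [-0.1001236  -0.09974662 -0.0988001 ] top z 0.06814217147254176 dome [-0.10279934 -0.10165818 -0.10140222] 267
```

Call:
{"name": "move_arm", "arguments": {"motion": [[0.004,0,0,0,0,0],[0.008,0,0,0,0,0],[0.01,0,0,0,0,0],[0.01,0,0,0,0,0]]}}

```text
time: 18.38
tool_pos: [0.5563, 0.1777, 0.1024]
tool_rot: [3.137, 0.445, 2.906]
contact_force: [4.1, -7.2, 5.9]
opening: 0.0434
grip_force: 15.0
```

```bash
python3 st.py|tail -2; python3 gap.py|tail -1
```

```text
18.375 F [ 7.62447944 -6.12571593  2.94254055] M [-0.81020444 -0.84889545  0.07894531] 0.043392913732631246 15.004608929157257
[-0.01822345  0.00013672  0.02548428] [3.13658691 0.44457598 2.90564959]
foot [-0.10033029 -0.09996317 -0.09900112] top z 0.0681472048683924 dome [-0.1030196  -0.1018048  -0.10160419] 255
```

The foot has met the stop: the tool stalled and Fx rose. A little more push, then hold.

Call:
{"name": "move_arm", "arguments": {"motion": [[0.005,0,0,0,0,0],[0.008,0,0,0,0,0],[0.008,0,0,0,0,0],[0.008,0,0,0,0,0],[0.008,0,0,0,0,0],[0.008,0,0,0,0,0]]}}

```text
time: 19.18
tool_pos: [0.5562, 0.1777, 0.1024]
tool_rot: [3.136, 0.446, 2.906]
contact_force: [5.6, -7.1, 5.8]
opening: 0.0436
grip_force: 15.0
```

```bash
python3 st.py|tail -2; python3 gap.py|tail -1
```

```text
19.175 F [ 8.82988771 -5.63021212  2.28901373] M [-0.91106289 -1.25383675  0.07223736] 0.0435886838668656 15.006887018680573
[-0.01831883  0.0001242   0.02548947] [3.13632517 0.44558576 2.90553532]
foot [-0.10043719 -0.10007416 -0.09905844] top z 0.06814385944930586 dome [-0.10304582 -0.10180414 -0.10164467] 257
```

Call:
{"name": "move_arm", "arguments": {"motion": [[0,0,0,0,0,0],[0.004,0,0,0,0,0],[0.008,0,0,0,0,0],[0.01,0,0,0,0,0],[0.01,0,0,0,0,0],[0.01,0,0,0,0,0],[0.01,0,0,0,0,0],[0.01,0,0,0,0,0]], "newtons": 22}}

```text
time: 20.23
tool_pos: [0.5561, 0.1778, 0.1024]
tool_rot: [3.136, 0.447, 2.905]
contact_force: [10.0, -10.2, 5.1]
opening: 0.0435
grip_force: 22.0
```

```bash
python3 st.py|tail -2; python3 gap.py|tail -1
```

```text
20.225 F [13.08930003 -7.68027618 -0.42700291] M [-1.14293088 -1.66401127  0.13310787] 0.04346031776030821 22.00927823781967
[-0.01840252  0.00016729  0.0255216 ] [3.13587582 0.44694094 2.9053738 ]
foot [-0.10055317 -0.10016961 -0.09918366] top z 0.0681955945373159 dome [-0.10299319 -0.10184662 -0.10156691] 252
```

The push on the stop is now about 9 N. Easing the grip, opening, then backing out square to the table.

Call:
{"name": "move_arm", "arguments": {"motion": [[0,0,0,0,0,0],[0,0,0,0,0,0],[-0.004,0,0,0,0,0]], "newtons": 4}}

```text
time: 20.65
tool_pos: [0.5542, 0.1781, 0.1011]
tool_rot: [3.137, 0.443, 2.906]
contact_force: [1.4, -4.1, 3.1]
opening: 0.0441
grip_force: 4.0
```

Call:
{"name": "move_arm", "arguments": {"motion": [[0,0,0,0,0,0],[0,0,0,0,0,0],[0,0,0,0,0,0],[0,0,0,0,0,0],[0,0,0,0,0,0],[0,0,0,0,0,0]], "fingers": 0.7}}

```text
time: 21.4
tool_pos: [0.5538, 0.1783, 0.1009]
tool_rot: [3.137, 0.442, 2.906]
contact_force: [0.4, -0.3, 0.0]
opening: 0.0783
grip_force: 0.0
```

```bash
python3 st.py|tail -2; python3 gap.py|tail -1
```

```text
21.4 F [ 0.434238   -0.20924319 -0.15287044] M [ 0.05555548  0.3404704  -0.01815845] 0.07825314029576119 0.0
[-0.0211503   0.0002168   0.02519462] [3.13706658 0.4422384  2.90595404]
foot [-0.10038199 -0.10002215 -0.09901233] top z 0.06814434578302439 dome [-0.10279972 -0.10146853 -0.10118552] 251
```

Call:
{"name": "move_arm", "arguments": {"motion": [[0,0,-0.2,0,0,0],[0,0,-0.5,0,0,0],[0,0,-0.8,0,0,0],[0,0,-1,0,0,0],[0,0,-1,0,0,0]]}}

```text
time: 22.08
tool_pos: [0.5125, 0.1883, 0.1928]
tool_rot: [3.135, 0.445, 2.906]
contact_force: [0.8, -0.1, -0.5]
opening: 0.0784
grip_force: 0.0
```

Call:
{"name": "move_arm", "arguments": {"motion": [[0,0,-0.4,0,0,0],[0,0,-0.8,0,0,0],[0,0,-1,0,0,0],[0,0,-1,0,0,0]], "fingers": -1}}

```text
time: 22.58
tool_pos: [0.4708, 0.1977, 0.2822]
tool_rot: [3.136, 0.444, 2.906]
contact_force: [0.6, 0.0, -0.2]
opening: 0.0426
grip_force: 0.0
```

Call:
{"name": "move_arm", "arguments": {"motion": [[0,0,-0.4,0,0,0],[-0.4,-0.4,-0.4,0,0,0],[-0.83,-0.9,-0.4,0,0,0],[-0.83,-1,-0.4,0,0,0],[-0.83,-1,-0.4,0,0,0],[-0.83,-1,-0.4,0,0,0]]}}

```text
time: 23.32
tool_pos: [0.503, 0.0873, 0.3516]
tool_rot: [3.138, 0.44, 2.907]
contact_force: [-0.2, 0.1, 0.4]
opening: 0.0006
grip_force: 0.0
```

```bash
python3 st.py|tail -2
python3 - <<'E'
from cr import *
print(rel(C([.062,-.105,.207]),RT))
for nm in('scene','top'):
    c=cam(nm); Q=(cloud(c)-O)@Rc; v=c['image'].max(2)
    m=(abs(Q[...,0]-.062)<.03)&(Q[...,1]<-.105)&(Q[...,1]>-.18)&(Q[...,2]>.11)&(Q[...,2]<.225)&(v<70)
    q=Q[m]
    if len(q)>5: print(nm,len(q),'x',np.percentile(q[:,0],[5,50,95]),'end z',q[:,2].max(),'fit y(z)',np.polyfit(q[:,2],q[:,1],1), 'y@.19',np.median(q[abs(q[:,2]-.19)<.01,1]))
    if nm=='scene': cv2.imwrite('pics/s6.png',cv2.resize(c['image'][110:280,260:480,::-1],(780,600),interpolation=cv2.INTER_CUBIC))
E
```

```text
23.325 F [0.00153188 0.01654223 0.4034685 ] M [0.01170517 0.27004216 0.08558149] 0.0005613506335888039 0.0
[ 0.05860516 -0.09997614  0.26459543] [3.13751355 0.44005003 2.90675911]
L [-0.00021469  0.06335428] R [ 0.0080407  -0.05524656] [ 0.02258822 -0.0524754 ] T [0.01020009 0.11147184] B [-0.22696047 -0.13428723]
[-3.21e-02 -5.09e-02  5.76e-01  4.00e-04  1.20e-03 -1.80e-03]
scene 206 x [0.06647415 0.07126583 0.07618323] end z 0.21064628056792392 fit y(z) [-0.2639701  -0.08944994] y@.19 -0.14082366997404472
top 188 x [0.05844389 0.06830849 0.07247916] end z 0.21268062000935356 fit y(z) [-0.29141534 -0.08061312] y@.19 -0.13339700707618943
```

View pics/s6.png

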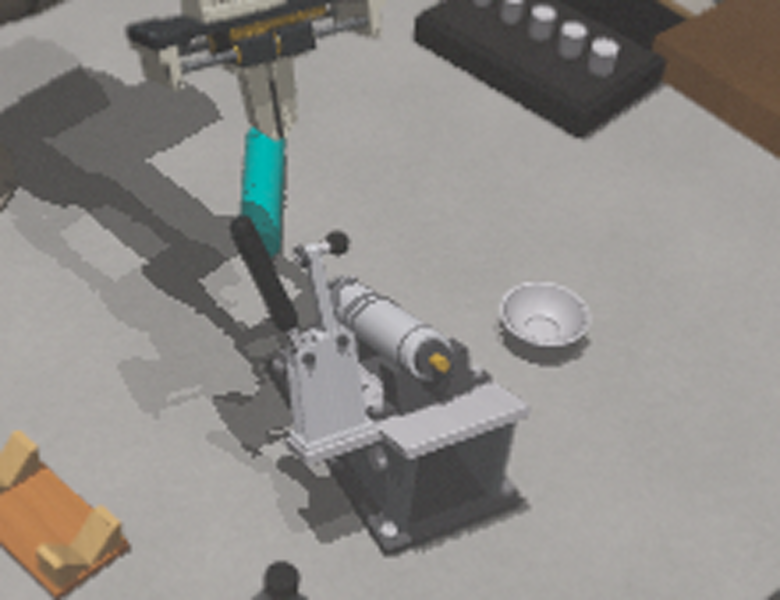

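The scene view shows the reservoir seated against the stop with its valve (437,358) uphill. The clamp arm is still open, the black handle runs from (240,225) to (285,320), and the closed fingers are above. The handle end is measured at z≈211 mm in the cradle frame, as expected. Going in beside the grip and swinging it over.

Call:
{"name": "move_arm", "arguments": {"motion": [[-0.04,-0.04,0.2,0,0,0],[-0.04,-0.04,0.45,0,0,0],[-0.04,-0.04,0.58,0,0,0],[-0.04,-0.04,0.58,0,0,0]]}}

```text
time: 23.92
tool_pos: [0.5299, 0.0767, 0.3013]
tool_rot: [3.138, 0.44, 2.907]
contact_force: [-0.1, -0.1, 0.2]
opening: 0.0005
grip_force: 0.0
```

Call:
{"name": "move_arm", "arguments": {"motion": [[0,-0.08,0.1,0,0,0],[0,-0.18,0.12,0,0,0],[0,-0.28,0.14,0,0,0],[0,-0.38,0.18,0,0,0],[0,-0.48,0.23,0,0,0],[0,-0.58,0.28,0,0,0],[0,-0.66,0.34,0,0,0],[0,-0.66,0.34,0,0,0]]}}

```text
time: 24.92
tool_pos: [0.5288, 0.008, 0.2703]
tool_rot: [3.137, 0.44, 2.905]
contact_force: [-0.0, 0.4, -0.7]
opening: 0.0005
grip_force: 0.0
```

```bash
python3 st.py|tail -2; python3 gap.py|tail -1
```

```text
24.925 F [-0.39697543  0.40617216 -0.54692252] M [-0.00173116  0.20531461  0.00674213] 0.0004549220375916791 0.0
[ 0.06328005 -0.17135926  0.17266052] [3.13742498 0.44038124 2.90488833]
foot [-0.09119961 -0.09058073 -0.08968127] top z 0.06849934809793479 dome 0 0
```

Run:
```python
from cr import *
for nm in('scene','top'):
    c=cam(nm); Q=(cloud(c)-O)@Rc; v=c['image'].max(2)
    m=(abs(Q[...,0]-.066)<.02)&(Q[...,1]<-.13)&(Q[...,1]>-.27)&(Q[...,2]>.06)&(Q[...,2]<.225)&(v<60)
    q=Q[m]; print(nm,len(q),np.round(q[::max(1,len(q)//10)],3).tolist())
    if nm=='scene': cv2.imwrite('pics/s7.png',cv2.resize(c['image'][110:280,260:480,::-1],(780,600),interpolation=cv2.INTER_CUBIC))
```

```text
L [-0.00021469  0.06335428] R [ 0.0080407  -0.05524656] [ 0.02258822 -0.0524754 ] T [0.01020009 0.11147184] B [-0.22696047 -0.13428723]
scene 181 [[0.075, -0.17, 0.22], [0.065, -0.175, 0.17], [0.072, -0.181, 0.169], [0.072, -0.185, 0.164], [0.071, -0.186, 0.157], [0.069, -0.162, 0.146], [0.067, -0.157, 0.137], [0.075, -0.161, 0.135], [0.07, -0.148, 0.123], [0.073, -0.141, 0.116], [0.074, -0.134, 0.104]]
top 104 [[0.072, -0.132, 0.108], [0.072, -0.14, 0.118], [0.066, -0.134, 0.121], [0.064, -0.135, 0.121], [0.059, -0.13, 0.116], [0.071, -0.154, 0.137], [0.067, -0.148, 0.138], [0.063, -0.146, 0.135], [0.073, -0.169, 0.149], [0.07, -0.17, 0.154], [0.072, -0.169, 0.182]]
```

View pics/s7.png

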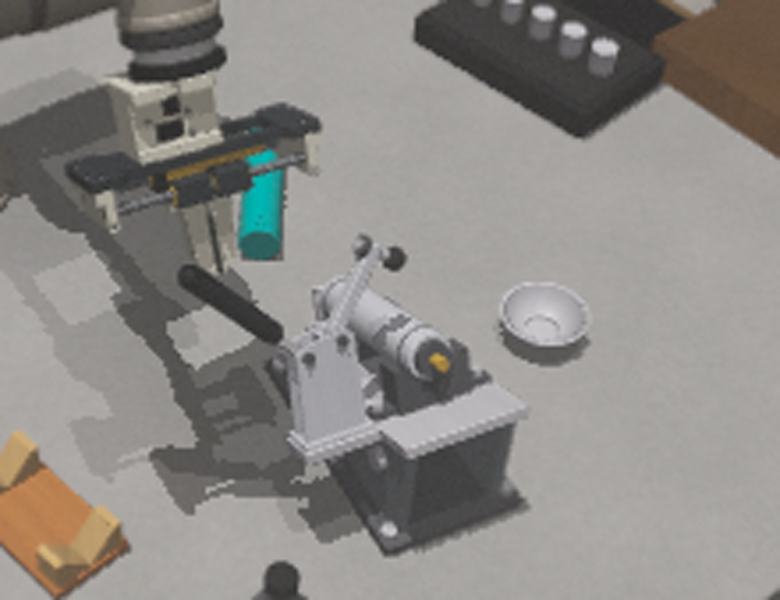

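The scene view shows the handle swung to about 45° (end at (190,275)) and the clamp arm turning over the reservoir. Continuing down to lock.

Call:
{"name": "move_arm", "arguments": {"motion": [[0,-0.12,0.1,0,0,0],[0,-0.22,0.22,0,0,0],[0,-0.32,0.36,0,0,0],[0,-0.39,0.5,0,0,0],[0,-0.44,0.6,0,0,0],[0,-0.47,0.7,0,0,0],[0,-0.48,0.76,0,0,0],[0,-0.48,0.8,0,0,0],[0,-0.48,0.8,0,0,0]]}}

```text
time: 26.2
tool_pos: [0.5513, -0.0456, 0.1983]
tool_rot: [3.137, 0.441, 2.906]
contact_force: [-0.3, -1.0, 0.6]
opening: 0.0003
grip_force: 0.0
```

```bash
python3 st.py|tail -2
```

```text
26.2 F [ 0.14885009 -1.0479964   0.5559854 ] M [-0.01362482  0.2666088  -0.01816098] 0.0002924787523260918 0.0
[ 0.06376214 -0.21846107  0.09307177] [3.13724544 0.4414815  2.90606553]
```

Call:
{"name": "move_arm", "arguments": {"motion": [[0,0,0.02,0,0,0],[0,0,0.04,0,0,0],[0,0,0.06,0,0,0],[0,0,0.06,0,0,0],[0,0,0.06,0,0,0]]}}

```text
time: 26.82
tool_pos: [0.5538, -0.0461, 0.194]
tool_rot: [3.137, 0.443, 2.906]
contact_force: [-5.6, 0.4, 6.5]
opening: 0.0009
grip_force: 4.3
```

```bash
python3 st.py|tail -2
```

```text
26.825 F [-2.2310976  -0.8461498   8.25040758] M [-0.07196607  0.61505205  0.023841  ] 0.0008659532599254803 4.305036775767803
[ 0.06423479 -0.2184068   0.08805664] [3.13719816 0.44284408 2.90613818]
```

The handle is hard against its end with 8 N at the fully closed height. Backing off and checking.

Call:
{"name": "move_arm", "arguments": {"motion": [[0,0,0.02,0,0,0],[0,0,0.02,0,0,0],[0,0,-0.2,0,0,0],[0,-0.2,-0.6,0,0,0],[0,-0.3,-1,0,0,0],[0,-0.3,-1,0,0,0]]}}

```text
time: 27.58
tool_pos: [0.5058, -0.0666, 0.2869]
tool_rot: [3.138, 0.449, 2.905]
contact_force: [0.4, 0.4, -0.1]
opening: 0.0006
grip_force: 0.0
```

Call:
{"name": "move_arm", "arguments": {"motion": [[0.2,0,-0.4,0,0,0],[0.6,0,-0.8,0,0,0],[1,0,-1,0,0,0],[1,0,-1,0,0,0],[1,0,-1,0,0,0]]}}

```text
time: 28.2
tool_pos: [0.3761, -0.0352, 0.3309]
tool_rot: [3.137, 0.442, 2.906]
contact_force: [0.6, 0.4, 0.5]
opening: 0.0006
grip_force: 0.0
```

```bash
python3 st.py|tail -2
python3 - <<'E'
from cr import *
for nm in('scene','top'):
    c=cam(nm); Q=(cloud(c)-O)@Rc; v=c['image'].max(2)
    m=(abs(Q[...,0]-.066)<.02)&(Q[...,1]<-.16)&(Q[...,1]>-.25)&(Q[...,2]>.04)&(Q[...,2]<.225)&(v<70)
    q=Q[m]; print(nm,len(q),'handle slope z(y)',np.polyfit(q[:,1],q[:,2],1),np.median(q,axis=0))
    r=Q[(abs(Q[...,1])<.012)&(Q[...,2]>.0615)&(Q[...,2]<.075)&(Q[...,0]>-.13)&(Q[...,0]<.04)]
    if len(r): print('res x',np.percentile(r[:,0],[.5,2]),'y',r[:,1].mean(),'z(x)',np.polyfit(r[:,0],r[:,2],1))
    if nm=='scene': cv2.imwrite('pics/s8.png',cv2.resize(c['image'][110:280,260:480,::-1],(780,600),interpolation=cv2.INTER_CUBIC))
E
```

```text
28.2 F [0.68309095 0.51893312 0.27309189] M [-0.01023967  0.27017501  0.01109269] 0.0006095443152404912 0.0
[-0.03694464 -0.24805734  0.28630219] [3.13704723 0.4423204  2.90585176]
L [-0.00021469  0.06335428] R [ 0.0080407  -0.05524656] [ 0.02258822 -0.0524754 ] T [0.01020009 0.11147184] B [-0.22696047 -0.13428723]
scene 169 handle slope z(y) [-0.00134014  0.08348186] [ 0.07137069 -0.20121094  0.08430953]
res x [-0.09956613 -0.09851158] y -0.002441011294570502 z(x) [0.00294398 0.06632948]
top 274 handle slope z(y) [0.01168844 0.08895236] [ 0.06503553 -0.20066621  0.08684611]
res x [-0.10710225 -0.09830634] y -0.0001926193696574751 z(x) [0.00356699 0.06560298]
```

View pics/s8.png

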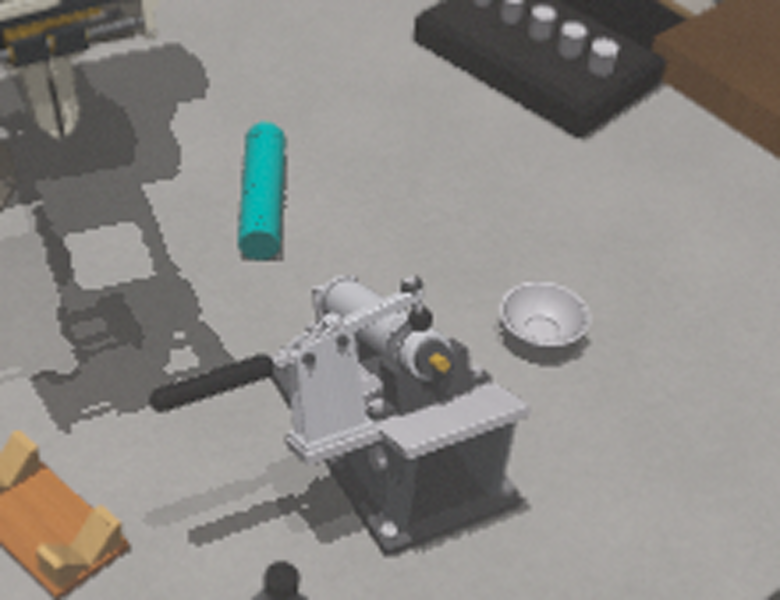

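The scene view shows the handle lying flat, parallel to the table, at (155–270, 400–360). The pad is on top of the reservoir at (420,318), and the reservoir is still against the stop with the robot clear. Handing in.

```bash
python3 -c "
from cell import robot
print(robot.hand_in())"
```

```text
the job is handed in; nothing more can be done
None
```

I handed the job in at about 28 s: the reservoir is seated in both Vs, valve uphill and against the end stop, with the toggle clamp swung fully closed and the arm clear; `hand_in()` returned no verdict, and I judged the clamp lock from camera and wrist-force readings.

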